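Find the unlatched incubator cover and push it open

TASK

One of the four grey covers on the strip incubator has not latched: with your fingertips press the blue pads, one cover after another, to find the one that rocks, then push its raised edge over until that cover stands open, about upright, and move clear. Only press and push, gently: pick nothing up, and leave everything else standing where it is.

Things in the scene. Friction and masses are not known exactly. Their poses are not given: they have to be found in the camera images.
- incubator: low white bench instrument with a blue stripe, 260 mm deep (x), 560 mm wide (y), its flat deck 100 mm above the table; fixed, but it stands differently each time. Origin at the centre of its underside, x away from the robot. In the middle of the deck four identical grey covers lie flush, side by side (spaced 84 mm in y).
- bay1 (a point): Middle of the blue press pad of the leftmost cover (+y end), on its top face at deck height; axes as the incubator's. Each cover: a 4 mm plate 117 mm long in x, 72 mm wide in y, with a blue ribbed pad (26 x 50 mm) at its far end. From this point it reaches 17 mm in +x (far edge) and 100 mm in -x (near edge). Use closed fingers, to fit within one cover.
- bay2 (a point): Middle of the blue press pad of the second cover from the left, on its top face at deck height; axes as the incubator's. The well under each cover is 126 x 74 mm and 67 mm deep; its end walls, level with the deck, lie 23 mm in +x and 103 mm in -x from this point.
- bay3 (a point): Middle of the blue press pad of the third cover from the left, on its top face at deck height; axes as the incubator's. A latched cover is rigid. The unlatched one looks the same and turns about an axis along y, 28 mm in -x from this point and 2 mm below deck height: 2 to 5 N on the pad sinks the pad end into the well and raises the near edge, 72 mm from the axis.
- bay4 (a point): Middle of the blue press pad of the rightmost cover (-y end), on its top face at deck height; axes as the incubator's. Pressing an unlatched pad 15 to 20 mm down raises its near edge far enough to go on by pushing that edge from the robot's side, up and over in +x. All four covers are alike in these sizes.
- rocking_cover (a joint): opening angle (rad) of the one unlatched cover, whichever place it is in (not told): 0 shut and flush, growing as its pad end sinks and its near edge rises and swings over away from the robot, 1.55 at its stop (upright, near edge on top, about 70 mm above the deck). A stiff hinge: it stays where it is left.
- specimen_pot: specimen pot with a red lid, 44 mm across, 50 mm tall, standing on the left end of the incubator's deck; origin at the centre of its underside
- vial_block: small white holder with two capped vials, about 52 x 30 mm, 52 mm tall, standing on the right end of the incubator's deck; origin at the centre of its underside
- tube_rack: white sample-tube rack with yellow caps, 80 x 152 mm, 85 mm tall, on the table to the left; origin at the centre of its underside
- reagent_bottle: amber bottle with a blue cap, 60 mm across, 130 mm tall, on the table to the right; origin at the centre of its underside
- wipe_tub: white tub with a green lid, 94 mm across, 118 mm tall, on the table to the right; origin at the centre of its underside
- barcode_scanner: black and grey hand scanner lying on the table behind the incubator (its far side), about 65 x 120 mm, 34 mm high; origin at the underside of its handle

How it is judged (in metres and radians):
On the way, in this order (a step that is already met when the one before it is completed fails the run):
1. the unlatched cover has been pressed so that it rocks (turned more than 0.2 rad) (value of joint rocking_cover above 0.2 rad), for 0.1 s.
2. the unlatched cover is pushed open (beyond 1.2 rad) (value of joint rocking_cover above 1.2 rad), for 0.2 s.
At the end, for the whole second after the job is handed in: The unlatched cover stands open by more than 1.2 rad (its stop, upright, is at 1.55) and is at rest, and every other thing is within 20 mm of where it stood (value of joint rocking_cover above 1.2 rad and velocity of joint rocking_cover below 0.1 rad/s and distance of each of specimen_pot, vial_block, tube_rack, reagent_bottle, wipe_tub, barcode_scanner from where it was at the start of the episode below 0.02 m); the robot touches nothing.
It fails at once if a bystander was moved, knocked or picked up (more than 20 mm) (distance of any of specimen_pot, vial_block, tube_rack, reagent_bottle, wipe_tub, barcode_scanner from where it was at the start of the episode above 0.02 m).
It fails at once if the fingers pressed on something with more than 60 N (contact force between the fingers and anything else above 60 N).
It also fails if it takes over 56 s, if anything falls off the work surface, if the arm or the gripper's body presses on something with over 40 N, if the wrist force passes 120 N, or if a joint passes its speed limit or range.

ROBOT

A 7-joint arm with a two-finger parallel gripper is mounted at the origin on the work surface. World frame = base frame: x ahead of the robot, y to its left, z up, the work surface at z = 0. Lengths are in mm, angles in rad, forces in N, time in s.
With the tool pointing down it reaches from about 400 to 875 mm from the base axis. Payload 4.4 kg.
Tool frame: the origin (TCP) lies between the finger pads; the fingertips stand ctrl.tcp_to_tips ahead of it and the grasp point (between the pads) lies 8 mm behind it (ctrl.tcp_to_tips is the distance from the TCP to the fingertips, in mm); z points along the fingers, y is the direction in which the jaws open and shut (so a half turn about z gives the same grasp; the last joint's range is limited). The gripper opens to 85 mm and grips with 20 to 120 N. Pads are 22 mm wide; open, the fingers measure 114 mm over their backs; the gripper's body (76 mm by 85 mm) begins 54 mm behind the grasp point. The pads swing forward as they close: fully open they stand 13 mm farther back than shut.
Start: joints at [-1.355, 0.628, 0.038, 1.517, -0.027, 0.996, -0.02], TCP at [180.731, 624.383, 242.313] pointing down, gripper open.
Joint ranges: [-3.06, 3.06], [-0.37, 2.12], [-1.25, 1.32], [0.18, 2.47], [-1.1, 4.24], [0.23, 1.98], [-2.94, 2.94]. Speed limits (rad/s): [2.57, 2.57, 3.14, 3.14, 3.14, 3.14, 3.14].

INTERFACE

Orientations are given as [roll, pitch, yaw] about the fixed x, y, z axes, in that order (R = Rz(yaw) Ry(pitch) Rx(roll)).
In Python, from cell import ctrl gives the robot as it stands.
- The arm moves only by the tool send_rows, never from a script. Its argument "rows" is a list of rows, each an object of numbers: "x", "y", "z": the shift along the world's x, y, z in cm; "roll": the turn about the world's z in degrees; "claw": the closure, from 0 (fully open) to 1 (shut). A call has 1 to 5 rows; each row is the pose to reach, as a shift and turn from the pose commanded when the call began; what a row does not reach only later rows make up. A row lasts 1/12 s, in which the tool goes at most 41.7 mm and 7.16 degrees, less where a joint would pass 70% of its speed; a pose out of reach is approached as far as the arm can. A call with a gripper value outside its range is refused whole. The fingers move at their own pace and stop on an object; the grip force is fixed at half the most. Time passes only in rows, so rows that repeat a pose let the fingers close. It gives the time, the measured TCP pose, the force and the opening at its end, in the units of the state.
- ctrl.read_state(): the state, without advancing time (a new reading comes with each control period).
- ctrl.get_image(name): name is "side" or "top" or "wrist"; returns (picture, depth): 400x640x3 uint8, blue, green, red; 400x640 float32, mm along the optical axis (not along the pixel's ray), 0 where there is no reading.
- ctrl.get_calibration(name): a dict with "intrinsics" (3x3 intrinsics, pixels), "T" (4x4, takes a point from camera to world coordinates). Camera axes: x right, y down, z forward; pixel columns grow to the right and rows downward; lengths in mm; the calibration is good to about 2 mm. The wrist camera is an equidistant fisheye: a pixel r from the principal point sees the ray r / f radians off the axis. A picture is of the moment at which its call begins: read the wrist's pose just before it. get_calibration takes no time and is no camera call; for the wrist camera it gives the pose at the moment of the call.
- ctrl.finish_job(): hands the job in, once; it reports no verdict.
Trained networks look in the newest picture that a camera, given by its name, has taken for a name from the list of things; names that differ only in an ending like _2 or _b are one class to them, and where a whole thing is asked for, a point or a joint stands for the part that bears it (a point fixed in the world has none). Each returns a list of dicts, best first, with "confidence" (0 to 1); they miss things now and then, are a little off and sometimes report something else, mostly with a low value. They report only what shows in the picture. A call takes as long as a camera call.
- ctrl.recognise(camera, query): "uv" ([column, row] in pixels, amid what is visible of it).
- ctrl.regions_of(camera, query): "region" (400x640 bool, what is visible of it) and "uv" ([column, row] in pixels, amid what is visible of it).
- ctrl.place_of(camera, query): "uv" ([column, row] in pixels: a listed point, or the origin of a listed thing).
The state is a dict: "clock": time; "qpos": joint angles; "qd": joint speeds; "tau": joint torques, N m; "eef_pos": TCP position; "tool_rot": TCP orientation; "force": force on the tool from outside, world axes, zero at the start; "torque": the same for the moment, N m; "width": finger opening in mm.
Only numpy, scipy, OpenCV 4.12 (cv2) and the standard library are available. Lean on these libraries where they do the work, as an engineer would, in place of code of your own. Each camera call takes 0.05 s, during which the arm holds its last target. There are 200 camera calls.

## Working session

There is one attempt and no reset: what is moved stays moved. The work goes in short steps, Python scripts to look and compute and a tool call to move; the robot and the scene stay as the last step left them, time stands still between calls to the robot, and variables do not carry over. Pictures are saved under pics/ and viewed, on a budget of 10 in all, crops included, one or two more only if the job needs it, and the job is handed in when it is done.

Besides the shell and the picture viewer there is one more tool, called after "Request:" by a JSON object that holds its "api" and its "payload", one argument or row to a line. send_rows: Moves the arm, as the interface text tells. Its arguments: {"type":"object","properties":{"rows":{"type":"array"}},"required":["rows"]}

```bash
mkdir -p pics; ls; cat > h.py <<'E'
import numpy as np, cv2
from cell import ctrl
def world(cam,uv,depth,cal=None):
    c=cal or ctrl.get_calibration(cam);K=np.array(c["intrinsics"]);T=np.array(c["T"])
    u,v=int(round(uv[0])),int(round(uv[1]))
    p=depth[max(0,v-2):v+3,max(0,u-2):u+3];d=np.median(p[p>0])
    P=d*np.linalg.inv(K)@[uv[0],uv[1],1]
    return (T@np.r_[P,1])[:3]
E
python3 - <<'E'
from h import *
s=ctrl.read_state();print(s["clock"],s["eef_pos"],s["tool_rot"],s["force"],s["width"],ctrl.tcp_to_tips)
a={}
for n in("top","side"):
    im,d=ctrl.get_image(n);cv2.imwrite(f"pics/{n}0.png",im)
    for q in("bay1","bay2","bay3","bay4","specimen_pot","vial_block","tube_rack","reagent_bottle","wipe_tub","barcode_scanner","incubator"):
        r=ctrl.place_of(n,q)
        for k in r[:2]: print(n,q,np.round(k["uv"]),round(k["confidence"],2),np.round(world(n,k["uv"],d)))
E
```

```text
pics
0.0 [180.55385019 623.79281471 241.37301302] [-3.13967666e+00  1.59726057e-05  2.85981581e+00] [ 0.5064518  -0.18738449 -0.61972107] 85.41950622822642 11.0
top bay1 [283. 196.] 0.78 [616. 112. 101.]
top bay1 [313. 198.] 0.69 [613.  28. 100.]
top bay2 [283. 196.] 0.78 [616. 112. 101.]
top bay2 [313. 198.] 0.69 [613.  28. 100.]
top bay3 [283. 196.] 0.78 [616. 112. 101.]
top bay3 [313. 198.] 0.69 [613.  28. 100.]
top bay4 [283. 196.] 0.78 [616. 112. 101.]
top bay4 [313. 198.] 0.69 [613.  28. 100.]
top specimen_pot [212. 196.] 0.81 [603. 299. 149.]
top specimen_pot [484. 256.] 0.66 [ 463. -442.  117.]
top vial_block [382. 233.] 0.73 [ 515. -159.  148.]
top tube_rack [158. 231.] 0.68 [512. 464.  67.]
top reagent_bottle [487. 208.] 0.64 [ 599. -467.   78.]
top wipe_tub [482. 256.] 0.65 [ 463. -437.  116.]
top barcode_scanner [336. 140.] 0.63 [800. -35.  27.]
top incubator [252. 193.] 0.23 [622. 199. 101.]
side bay1 [302. 161.] 0.93 [639. 212.  97.]
side bay1 [320. 194.] 0.86 [624.  22. 101.]
side bay2 [302. 161.] 0.93 [639. 212.  97.]
side bay2 [320. 194.] 0.86 [624.  22. 101.]
side bay3 [302. 161.] 0.93 [639. 212.  97.]
side bay3 [320. 194.] 0.86 [624.  22. 101.]
side bay4 [302. 161.] 0.93 [639. 212.  97.]
side bay4 [320. 194.] 0.86 [624.  22. 101.]
side specimen_pot [290. 148.] 0.68 [621. 283. 110.]
side specimen_pot [298. 165.] 0.49 [615. 192. 100.]
side vial_block [315. 240.] 0.5 [ 518. -167.  107.]
side vial_block [390. 328.] 0.32 [ 586. -513.   64.]
side tube_rack [251. 149.] 0.61 [502. 391.  67.]
side reagent_bottle [389. 332.] 0.89 [ 587. -513.   45.]
side wipe_tub [346. 346.] 0.78 [ 450. -512.   66.]
side wipe_tub [285. 147.] 0.55 [602. 289. 117.]
side barcode_scanner [374. 210.] 0.79 [797. -57.  25.]
side incubator [301. 213.] 0.78 [526. -34.  99.]
side incubator [248. 146.] 0.73 [500. 414.  63.]
```

```bash
python3 - <<'E'
from h import *
im,d=ctrl.get_image("top");c=im[110:300,130:520];cv2.imwrite("pics/topc.png",cv2.resize(c,None,fx=2,fy=2,interpolation=cv2.INTER_CUBIC))
hsv=cv2.cvtColor(im,cv2.COLOR_BGR2HSV);m=cv2.inRange(hsv,(95,90,40),(130,255,255))
n,l,st,ce=cv2.connectedComponentsWithStats(m)
for i in range(1,n):
    if st[i,4]>25: print(st[i],np.round(ce[i],1),np.round(world("top",ce[i],d),1))
E
```

```text
[329  77  82  31 693] [368.2 100.1] [ 916.2 -126.8   57.6]
[   0  113   56  107 5076] [ 25.2 166.9] [692.3 875.7  25.9]
[ 85 112  22  35 424] [ 95.4 129. ] [799.2 659.4  75.5]
[244 190  19  11 196] [252.9 195.3] [615.1 196.5 100.3]
[274 191  19  11 193] [283.  196.4] [614.3 112.6 100.2]
[304 192  19  12 200] [313.  197.2] [614.1  28.7 100.2]
[334 193  20  12 195] [343.1 198.4] [613.2 -55.2  99.8]
[496 199  12  11  96] [501.5 203.8] [ 605.3 -489.3  129.6]
```

View pics/topc.png

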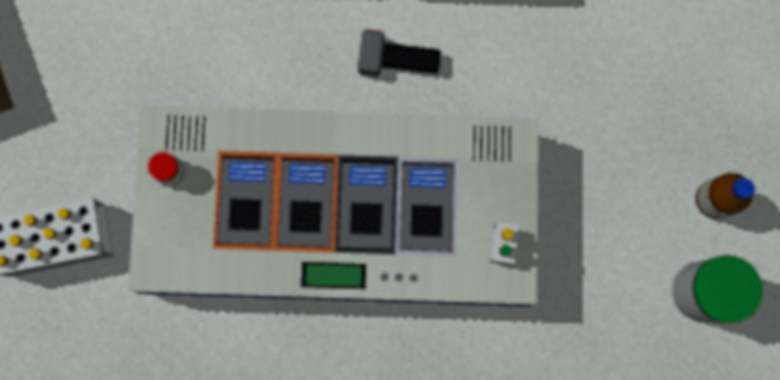

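The top view shows the incubator nearly square to the world, with pads at crop (246,171), (306,173), (366,175) and (426,177), all covers flush. I'll go above bay1 first, shutting the fingers and squaring up on the way.

Request:
{"api": "send_rows", "payload": {
  "rows": [
    {"x": 2.9,"y": -2.9,"roll": 6,"claw": 1},
    {"x": 5.8,"y": -5.8,"roll": 12,"claw": 1},
    {"x": 8.7,"y": -8.6,"roll": 16.1,"claw": 1},
    {"x": 11.6,"y": -11.5,"roll": 16.1,"claw": 1},
    {"x": 14.4,"y": -14.3,"roll": 16.1,"claw": 1}
  ]
}}

```text
$.rows[0]: bad value
```

Request:
{"api": "send_rows", "payload": {
  "rows": [
    {"x": 2.9,"y": -2.9,"claw": 1},
    {"x": 5.8,"y": -5.8,"claw": 1},
    {"x": 8.7,"y": -8.6,"claw": 1},
    {"x": 11.6,"y": -11.5,"claw": 1},
    {"x": 14.4,"y": -14.3,"claw": 1}
  ]
}}

```text
$.rows[0]: bad value
```

Request:
{"api": "send_rows", "payload": {
  "rows": [
    {"x": 2.9,"y": -2.9,"claw": 1},
    {"x": 5.8,"y": -5.8,"claw": 1},
    {"x": 8.7,"y": -8.6,"claw": 1},
    {"x": 11.6,"y": -11.5,"claw": 1},
    {"x": 14.4,"y": -14.3,"claw": 1}
  ]
}}

```text
$.rows[0]: bad value
```

Request:
{"api": "send_rows", "payload": {
  "rows": [
    {"x": 2.9,"y": -2.9,"z": 0,"roll": 6,"claw": 1},
    {"x": 5.8,"y": -5.8,"z": 0,"roll": 12,"claw": 1},
    {"x": 8.7,"y": -8.6,"z": 0,"roll": 16.1,"claw": 1},
    {"x": 11.6,"y": -11.5,"z": 0,"roll": 16.1,"claw": 1},
    {"x": 14.4,"y": -14.3,"z": 0,"roll": 16.1,"claw": 1}
  ]
}}

```text
clock: 1.67
eef_pos: [326.2, 479.7, 242.5]
tool_rot: [3.141, 0.0, 3.141]
force: [-0.2, 0.9, 1.3]
width: 25.8
```

Request:
{"api": "send_rows", "payload": {
  "rows": [
    {"x": 2.9,"y": -2.9,"z": 0,"roll": 0,"claw": 1},
    {"x": 5.8,"y": -5.8,"z": 0,"roll": 0,"claw": 1},
    {"x": 8.7,"y": -8.6,"z": 0,"roll": 0,"claw": 1},
    {"x": 11.6,"y": -11.5,"z": 0,"roll": 0,"claw": 1},
    {"x": 14.4,"y": -14.3,"z": 0,"roll": 0,"claw": 1}
  ]
}}

```text
clock: 2.08
eef_pos: [470.2, 336.6, 242.6]
tool_rot: [3.141, 0.0, 3.14]
force: [0.6, 0.4, 0.5]
width: -0.3
```

Request:
{"api": "send_rows", "payload": {
  "rows": [
    {"x": 2.9,"y": -2.9,"z": -1,"roll": 0,"claw": 1},
    {"x": 5.8,"y": -5.8,"z": -2,"roll": 0,"claw": 1},
    {"x": 8.7,"y": -8.6,"z": -4,"roll": 0,"claw": 1},
    {"x": 11.6,"y": -11.5,"z": -6,"roll": 0,"claw": 1},
    {"x": 14.5,"y": -13.9,"z": -8,"roll": 0,"claw": 1}
  ]
}}

```text
clock: 2.5
eef_pos: [608.8, 202.7, 166.3]
tool_rot: [-3.142, 0.001, 3.14]
force: [0.7, 1.2, 0.6]
width: -0.1
```

Request:
{"api": "send_rows", "payload": {
  "rows": [
    {"x": 0.3,"y": -0.1,"z": -2,"roll": 0,"claw": 1},
    {"x": 0.3,"y": -0.1,"z": -4,"roll": 0,"claw": 1},
    {"x": 0.3,"y": -0.1,"z": -4.7,"roll": 0,"claw": 1},
    {"x": 0.3,"y": -0.1,"z": -4.9,"roll": 0,"claw": 1},
    {"x": 0.3,"y": -0.1,"z": -4.9,"roll": 0,"claw": 1}
  ]
}}

```text
clock: 2.92
eef_pos: [610.1, 204.4, 117.6]
tool_rot: [3.141, -0.001, -3.141]
force: [-0.3, 0.7, 0.8]
width: 0.3
```

Request:
{"api": "send_rows", "payload": {
  "rows": [
    {"x": 0,"y": 0,"z": -0.2,"roll": 0,"claw": 1},
    {"x": 0,"y": 0,"z": -0.4,"roll": 0,"claw": 1},
    {"x": 0,"y": 0,"z": -0.5,"roll": 0,"claw": 1},
    {"x": 0,"y": 0,"z": -0.5,"roll": 0,"claw": 1}
  ]
}}

```text
clock: 3.25
eef_pos: [610.6, 204.1, 113.2]
tool_rot: [3.141, 0.001, 3.141]
force: [0.5, -0.2, 0.4]
width: -0.2
```

Request:
{"api": "send_rows", "payload": {
  "rows": [
    {"x": 0.7,"y": -0.7,"z": 0,"roll": 0,"claw": 1},
    {"x": 0.7,"y": -0.7,"z": -0.2,"roll": 0,"claw": 1},
    {"x": 0.7,"y": -0.7,"z": -0.4,"roll": 0,"claw": 1},
    {"x": 0.7,"y": -0.7,"z": -0.5,"roll": 0,"claw": 1},
    {"x": 0.7,"y": -0.7,"z": -0.5,"roll": 0,"claw": 1}
  ]
}}

```text
clock: 3.67
eef_pos: [619.6, 194.9, 111.1]
tool_rot: [-3.141, 0.004, 3.139]
force: [-3.4, -4.5, 19.1]
width: -0.1
```

Bay1 is rigid (19 N with no sinking). Next is bay2.

Request:
{"api": "send_rows", "payload": {
  "rows": [
    {"x": -0.1,"y": 0,"z": 1.5,"roll": 0,"claw": 1},
    {"x": -0.1,"y": -3,"z": 2,"roll": 0,"claw": 1},
    {"x": -0.1,"y": -6,"z": 2,"roll": 0,"claw": 1},
    {"x": -0.1,"y": -8.4,"z": 1,"roll": 0,"claw": 1},
    {"x": -0.1,"y": -8.4,"z": 0.6,"roll": 0,"claw": 1}
  ]
}}

```text
clock: 4.08
eef_pos: [616.8, 103.8, 113.2]
tool_rot: [-3.136, -0.0, 3.132]
force: [0.1, -0.9, 0.2]
width: 0.0
```

Request:
{"api": "send_rows", "payload": {
  "rows": [
    {"x": 0,"y": 0,"z": -0.2,"roll": 0,"claw": 1},
    {"x": 0,"y": 0,"z": -0.4,"roll": 0,"claw": 1},
    {"x": 0,"y": 0,"z": -0.6,"roll": 0,"claw": 1},
    {"x": 0,"y": 0,"z": -0.6,"roll": 0,"claw": 1}
  ]
}}

```text
clock: 4.42
eef_pos: [616.5, 109.5, 111.0]
tool_rot: [-3.137, -0.0, 3.139]
force: [-8.2, -9.2, 25.4]
width: -0.3
```

Bay2 is rigid too (25 N). Next is bay3.

Request:
{"api": "send_rows", "payload": {
  "rows": [
    {"x": 0,"y": 0,"z": 1.5,"roll": 0,"claw": 1},
    {"x": 0,"y": -3,"z": 2,"roll": 0,"claw": 1},
    {"x": 0,"y": -6,"z": 2,"roll": 0,"claw": 1},
    {"x": 0,"y": -8.4,"z": 1,"roll": 0,"claw": 1},
    {"x": 0,"y": -8.4,"z": 0.6,"roll": 0,"claw": 1}
  ]
}}

```text
clock: 4.83
eef_pos: [616.6, 22.3, 113.3]
tool_rot: [-3.137, -0.0, 3.134]
force: [-0.2, -0.7, -1.2]
width: 0.1
```

Request:
{"api": "send_rows", "payload": {
  "rows": [
    {"x": 0,"y": 0,"z": -0.2,"roll": 0,"claw": 1},
    {"x": 0,"y": 0,"z": -0.4,"roll": 0,"claw": 1},
    {"x": 0,"y": 0,"z": -0.6,"roll": 0,"claw": 1},
    {"x": 0,"y": 0,"z": -0.6,"roll": 0,"claw": 1}
  ]
}}

```text
clock: 5.17
eef_pos: [616.3, 27.5, 111.0]
tool_rot: [-3.139, -0.0, 3.141]
force: [-8.1, -7.4, 24.8]
width: -0.0
```

Bay3 is rigid (25 N), so bay4 should be the one that rocks.

Request:
{"api": "send_rows", "payload": {
  "rows": [
    {"x": 0.1,"y": 0,"z": 1.5,"roll": 0,"claw": 1},
    {"x": 0.1,"y": -3,"z": 2,"roll": 0,"claw": 1},
    {"x": 0.1,"y": -6,"z": 2,"roll": 0,"claw": 1},
    {"x": 0.1,"y": -8.4,"z": 1,"roll": 0,"claw": 1},
    {"x": 0.1,"y": -8.4,"z": 0.6,"roll": 0,"claw": 1}
  ]
}}

```text
clock: 5.58
eef_pos: [617.6, -60.5, 113.3]
tool_rot: [-3.138, 0.0, 3.136]
force: [-1.3, -0.9, -0.5]
width: -0.1
```

Request:
{"api": "send_rows", "payload": {
  "rows": [
    {"x": 0,"y": 0,"z": -0.2,"roll": 0,"claw": 1},
    {"x": 0,"y": 0,"z": -0.4,"roll": 0,"claw": 1},
    {"x": 0,"y": 0,"z": -0.6,"roll": 0,"claw": 1},
    {"x": 0,"y": 0,"z": -0.6,"roll": 0,"claw": 1}
  ]
}}

```text
clock: 5.92
eef_pos: [617.9, -52.8, 107.5]
tool_rot: [3.14, 0.0, -3.14]
force: [-0.7, 0.5, -0.1]
width: -0.0
```

Bay4 sinks with little force. I'll press it down about 18 mm in all.

Request:
{"api": "send_rows", "payload": {
  "rows": [
    {"x": 0,"y": 0,"z": -0.3,"roll": 0,"claw": 1},
    {"x": 0,"y": 0,"z": -0.6,"roll": 0,"claw": 1},
    {"x": 0,"y": 0,"z": -1.0,"roll": 0,"claw": 1},
    {"x": 0,"y": 0,"z": -1.4,"roll": 0,"claw": 1},
    {"x": 0,"y": 0,"z": -1.4,"roll": 0,"claw": 1}
  ]
}}

```text
clock: 6.33
eef_pos: [617.3, -55.1, 92.7]
tool_rot: [3.141, -0.001, 3.141]
force: [-0.5, 0.2, 0.2]
width: -0.1
```

```bash
python3 - <<'E'
from h import *
s=ctrl.read_state();print(s["eef_pos"],s["force"])
im,d=ctrl.get_image("side");c=im[130:290,230:430];cv2.imwrite("pics/side1.png",cv2.resize(c,None,fx=4,fy=3.7,interpolation=cv2.INTER_CUBIC))
E
```

```text
[617.29559599 -55.06470343  92.692187  ] [-0.4528612   0.16575936  0.16309561]
```

View pics/side1.png

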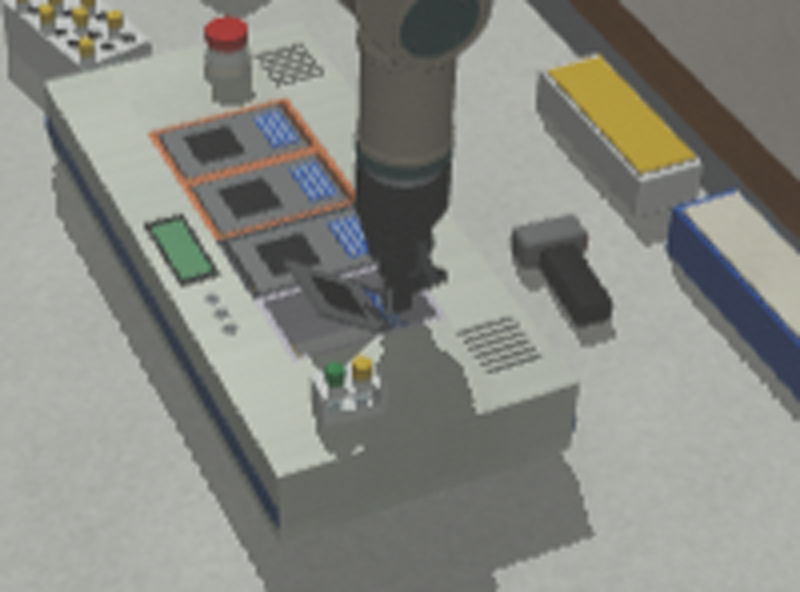

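The side view shows the fourth cover tilted, near edge raised around crop (320,285), with the fingertips on its pad. I'll lift, go round to the robot's side, come down and push.

Request:
{"api": "send_rows", "payload": {
  "rows": [
    {"x": 0,"y": 0,"z": 3,"roll": 0,"claw": 1},
    {"x": 0,"y": 0,"z": 6,"roll": 0,"claw": 1},
    {"x": 0,"y": 0,"z": 9.5,"roll": 0,"claw": 1},
    {"x": -3,"y": 0,"z": 9.5,"roll": 0,"claw": 1},
    {"x": -6,"y": 0,"z": 9.5,"roll": 0,"claw": 1}
  ]
}}

```text
clock: 6.8
eef_pos: [559.5, -55.5, 190.8]
tool_rot: [-3.141, 0.006, 3.141]
force: [-0.5, -0.5, -0.8]
width: -0.0
```

Request:
{"api": "send_rows", "payload": {
  "rows": [
    {"x": -3.5,"y": 0,"z": 0,"roll": 0,"claw": 1},
    {"x": -6.8,"y": 0,"z": 0,"roll": 0,"claw": 1},
    {"x": -6.8,"y": 0,"z": 0,"roll": 0,"claw": 1},
    {"x": -6.8,"y": 0,"z": -3,"roll": 0,"claw": 1},
    {"x": -6.8,"y": 0,"z": -5,"roll": 0,"claw": 1}
  ]
}}

```text
clock: 7.22
eef_pos: [489.6, -55.7, 138.5]
tool_rot: [-3.141, 0.002, 3.14]
force: [0.6, 0.3, 0.4]
width: -0.2
```

Request:
{"api": "send_rows", "payload": {
  "rows": [
    {"x": 0,"y": 0,"z": 0,"roll": 0,"claw": 1},
    {"x": 0,"y": 0,"z": 0,"roll": 0,"claw": 1}
  ]
}}

```text
clock: 7.38
eef_pos: [488.9, -55.4, 138.1]
tool_rot: [3.142, -0.002, 3.141]
force: [0.7, -0.5, 0.6]
width: -0.2
```

Request:
{"api": "send_rows", "payload": {
  "rows": [
    {"x": 0,"y": 0,"z": -0.8,"roll": 0,"claw": 1},
    {"x": 1.5,"y": 0,"z": -0.8,"roll": 0,"claw": 1},
    {"x": 3,"y": 0,"z": -0.8,"roll": 0,"claw": 1},
    {"x": 4,"y": 0,"z": -0.6,"roll": 0,"claw": 1},
    {"x": 4.5,"y": 0,"z": -0.2,"roll": 0,"claw": 1}
  ]
}}

```text
clock: 7.8
eef_pos: [535.5, -55.4, 137.0]
tool_rot: [-3.141, 0.001, 3.141]
force: [-0.7, 0.4, -0.3]
width: -0.1
```

Request:
{"api": "send_rows", "payload": {
  "rows": [
    {"x": 0.5,"y": 0,"z": 0.5,"roll": 0,"claw": 1},
    {"x": 1,"y": 0,"z": 1,"roll": 0,"claw": 1},
    {"x": 1.5,"y": 0,"z": 1.3,"roll": 0,"claw": 1},
    {"x": 2,"y": 0,"z": 1.5,"roll": 0,"claw": 1},
    {"x": 2.0,"y": 0,"z": 1.5,"roll": 0,"claw": 1}
  ]
}}

```text
clock: 8.22
eef_pos: [556.1, -55.3, 152.5]
tool_rot: [-3.142, 0.003, 3.141]
force: [-0.4, 0.3, 0.3]
width: -0.4
```

```bash
python3 - <<'E'
from h import *
s=ctrl.read_state();print(s["eef_pos"],s["force"])
im,d=ctrl.get_image("side");c=im[130:290,230:430];cv2.imwrite("pics/side2.png",cv2.resize(c,None,fx=4,fy=3.7,interpolation=cv2.INTER_CUBIC))
E
```

```text
[556.13442488 -55.26325993 152.46737051] [-0.41699546  0.26540355  0.30126779]
```

View pics/side2.png

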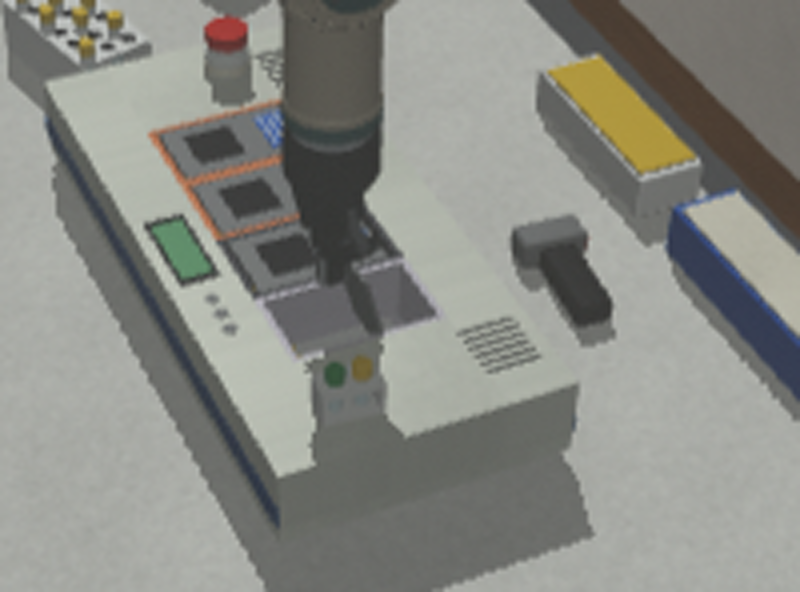

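The cover is now steep, pivoting around crop (365,300). I'll push on gently towards the stop while watching the force.

Request:
{"api": "send_rows", "payload": {
  "rows": [
    {"x": 0.3,"y": 0,"z": 0,"roll": 0,"claw": 1},
    {"x": 0.6,"y": 0,"z": 0,"roll": 0,"claw": 1},
    {"x": 0.9,"y": 0,"z": 0,"roll": 0,"claw": 1},
    {"x": 1.2,"y": 0,"z": 0,"roll": 0,"claw": 1},
    {"x": 1.2,"y": 0,"z": 0,"roll": 0,"claw": 1}
  ]
}}

```text
clock: 8.68
eef_pos: [567.2, -55.3, 151.5]
tool_rot: [3.142, 0.001, 3.141]
force: [0.3, -0.3, -0.8]
width: 0.2
```

Request:
{"api": "send_rows", "payload": {
  "rows": [
    {"x": 0.1,"y": 0,"z": 0,"roll": 0,"claw": 1},
    {"x": 0.2,"y": 0,"z": 0,"roll": 0,"claw": 1},
    {"x": 0.2,"y": 0,"z": 0,"roll": 0,"claw": 1}
  ]
}}

```text
clock: 8.93
eef_pos: [568.5, -55.3, 151.5]
tool_rot: [3.142, -0.0, 3.141]
force: [-0.2, -0.8, -1.3]
width: -0.4
```

Request:
{"api": "send_rows", "payload": {
  "rows": [
    {"x": 0.2,"y": 0,"z": 0,"roll": 0,"claw": 1},
    {"x": 0.3,"y": 0,"z": 0,"roll": 0,"claw": 1},
    {"x": 0.4,"y": 0,"z": 0,"roll": 0,"claw": 1},
    {"x": 0.4,"y": 0,"z": 0,"roll": 0,"claw": 1}
  ]
}}

```text
clock: 9.27
eef_pos: [571.9, -55.3, 151.5]
tool_rot: [-3.142, -0.001, 3.141]
force: [-2.1, -0.1, 1.9]
width: -0.0
```

Now at or close to the stop. I'll back off and lift clear.

Request:
{"api": "send_rows", "payload": {
  "rows": [
    {"x": -1,"y": 0,"z": 0,"roll": 0,"claw": 1},
    {"x": -4,"y": 0,"z": 0,"roll": 0,"claw": 1},
    {"x": -7.5,"y": 0,"z": 1,"roll": 0,"claw": 1},
    {"x": -10,"y": 0,"z": 4,"roll": 0,"claw": 1},
    {"x": -12,"y": 0,"z": 7.5,"roll": 0,"claw": 1}
  ]
}}

```text
clock: 9.68
eef_pos: [448.6, -55.2, 225.7]
tool_rot: [3.141, -0.006, 3.141]
force: [2.0, -0.1, 1.3]
width: -0.3
```

Request:
{"api": "send_rows", "payload": {
  "rows": [
    {"x": 0,"y": 0,"z": 3,"roll": 0,"claw": 1},
    {"x": 0,"y": 0,"z": 6,"roll": 0,"claw": 1},
    {"x": 0,"y": 0,"z": 6,"roll": 0,"claw": 1},
    {"x": 0,"y": 0,"z": 6,"roll": 0,"claw": 1}
  ]
}}

```text
clock: 10.02
eef_pos: [453.9, -55.4, 288.4]
tool_rot: [-3.141, 0.005, 3.141]
force: [-0.8, 0.5, -0.6]
width: -0.1
```

```bash
python3 - <<'E'
from h import *
s=ctrl.read_state();print(s["eef_pos"],s["force"])
im,d=ctrl.get_image("side");c=im[130:290,230:430];cv2.imwrite("pics/side3.png",cv2.resize(c,None,fx=4,fy=3.7,interpolation=cv2.INTER_CUBIC))
# points of the raised cover above deck
for n in("side","top"):
    im,d=ctrl.get_image(n);c=ctrl.get_calibration(n);K=np.array(c["intrinsics"]);T=np.array(c["T"])
    v,u=np.indices(d.shape);P=np.stack([u,v,np.ones_like(u)],-1)@np.linalg.inv(K).T*d[...,None]
    W=P@T[:3,:3].T+T[:3,3]
    m=(d>0)&(abs(W[...,0]-585)<45)&(abs(W[...,1]+55)<36)&(W[...,2]>110)&(W[...,2]<180);Q=W[m]
    print(n,len(Q))
    for lo in range(110,180,15):
        q=Q[(Q[:,2]>=lo)&(Q[:,2]<lo+15)]
        if len(q): print(lo,len(q),np.round(np.median(q,0),1))
    for q in("specimen_pot","vial_block","tube_rack","reagent_bottle","wipe_tub","barcode_scanner"):
        r=ctrl.place_of(n,q)
        if r: print(n,q,np.round(r[0]["uv"]),round(r[0]["confidence"],2),np.round(world(n,r[0]["uv"],d)))
E
```

```text
[453.94861197 -55.37007703 288.43013204] [-0.75535713  0.4970069  -0.5844365 ]
side 134
110 29 [584.2 -49.8 116.4]
125 34 [584.1 -58.6 130.9]
140 27 [583.8 -59.  147.6]
155 33 [583.4 -58.3 162.8]
170 11 [583.8 -58.1 170.7]
side vial_block [315. 240.] 0.69 [ 516. -168.  107.]
side tube_rack [249. 149.] 0.57 [495. 400.  62.]
side reagent_bottle [389. 331.] 0.56 [ 586. -512.   48.]
side wipe_tub [346. 340.] 0.79 [ 449. -510.   94.]
side barcode_scanner [249. 149.] 0.73 [497. 399.  63.]
top 102
110 18 [581.6 -64.5 116.7]
125 13 [581.3 -42.7 133.8]
140 16 [581.  -69.4 143.6]
155 37 [581.6 -46.4 166.4]
170 18 [582.4 -72.7 171.6]
top specimen_pot [215. 196.] 0.59 [604. 291. 149.]
top vial_block [381. 235.] 0.38 [471. -87. 665.]
top tube_rack [157. 234.] 0.8 [504. 465.  67.]
top reagent_bottle [487. 207.] 0.58 [ 603. -465.   80.]
top wipe_tub [484. 257.] 0.71 [ 460. -441.  116.]
top barcode_scanner [335. 140.] 0.98 [800. -33.  26.]
```

View pics/side3.png

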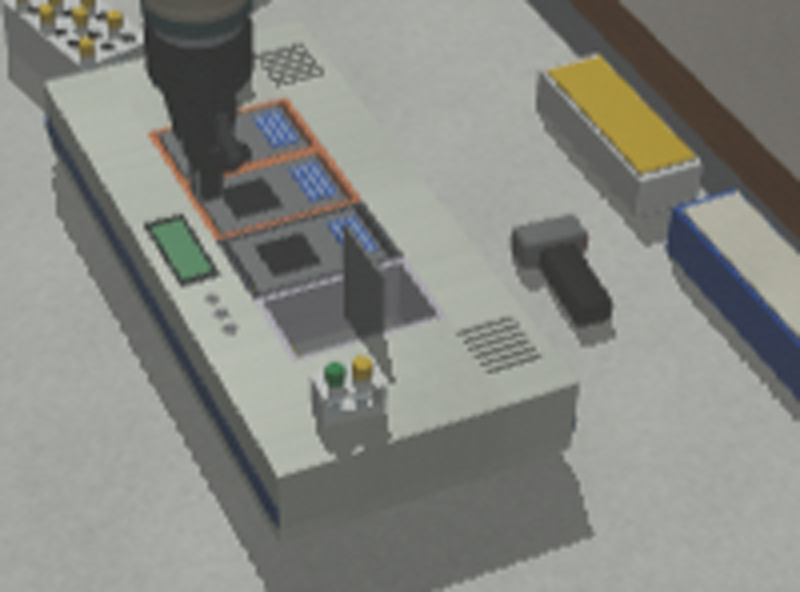

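The fourth cover stands upright (crop (365,280)), its plane at constant x from deck to 171 mm height. The robot is clear and the bystanders haven't moved, so I'm handing in.

```bash
python3 -c "
from cell import ctrl
print(ctrl.finish_job())"
```

```text
the job is handed in; nothing more can be done
None
```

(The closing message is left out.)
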